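# Refit the coarse grid in the washed vegetable dicer

### The arm

A 6-joint arm with a two-finger parallel gripper is mounted at the origin on a cart in front of the work surface, level with it; the furniture and walls round the work are solid. World frame = base frame: x ahead of the robot, y to its left, z up, the work surface at z = 0. Lengths are in m, angles in degrees, forces in N, time in s.
With the tool pointing down it reaches from about 0.35 to 0.875 m from the base axis. Payload 4.2 kg.
Tool frame: the origin (TCP) lies between the finger pads; the fingertips stand 25 mm ahead of it and the grasp point (between the pads) lies 6 mm ahead of it (r.tips_ahead is the distance from the TCP to the fingertips, in m); z points along the fingers, y is the direction in which the jaws open and shut (so a half turn about z gives the same grasp; the last joint's range is limited). The gripper opens to 87 mm and grips with 3 to 60 N. Pads are 19 mm wide; open, the fingers measure 117 mm over their backs; the gripper's body (75 mm by 190 mm) begins 51 mm behind the grasp point.
Start: joints at [-52.277, 22.042, 0.453, 0, -68.411, -14.817], TCP at [0.243, -0.576, 0.248] pointing down, gripper open.
Joint ranges: [-179.83, 179.83], [-69.29, 118.12], [-61.27, 80.66], [-181.25, 117.63], [-171.15, -9.14], [-177.46, 177.46]. Speed limits (degrees/s): [159.86, 159.86, 180, 180, 180, 180].

### API

Orientations are given as a 3x3 rotation matrix whose columns are the frame's x, y, z axes.
In Python, from station import r, vision, finish_job gives the robot as it stands.
- The arm moves only by the shell command python3 -m jog 'ROWS'. ROWS is a JSON object of lists of equal length, an entry for each row: "rot": the turn, a rotation vector about the world's x, y, z in degrees, a list of three; "delta_pos": the shift along the world's x, y, z in mm, a list of three; "grip": the opening in per cent of the stroke, from 0 (shut) to 100 (fully open). A call has 1 to 10 rows; each row shifts and turns the commanded pose from where the row before left it; what a row does not reach is not made up. A row lasts 1/12 s, in which the tool goes at most 41.7 mm and 7.16 degrees, less where a joint would pass 70% of its speed; a pose out of reach is approached as far as the arm can. A call with a gripper value outside its range is refused whole. The fingers move at their own pace and stop on an object; the grip force is fixed at half the most. Time passes only in rows, so rows that do not move let the fingers close. It gives the time, the measured TCP pose, the force and the opening at its end, in the units of the state.
- r.sense(): the state, without advancing time (a new reading comes with each control period).
- vision.capture(name): name is "side" or "top"; returns a dict with "frame" (384x512x3 uint8, red, green, blue), "K" (3x3 intrinsics, pixels), "xyz" and "orientation" of the camera in the world. Camera axes: x right, y up, looking along -z (the intrinsics and any distortion apply to the point x, -y, -z); pixel columns grow to the right and rows downward; lengths in m; the calibration is good to about 2 mm. A picture is of the moment at which its call begins. There is no depth.
- finish_job(): hands the job in, once; it reports no verdict.
The state is a dict: "time_s": time; "joints": joint angles; "joint_velocities": joint speeds; "effort": joint torques, N m; "tcp_pos": TCP position; "ee_rot": TCP orientation; "wrist_force": force on the tool from outside, world axes, zero at the start; "moment": the same for the moment, N m; "gripper_width": opening from 0.0 (shut) to 1.0 (fully open).
Only numpy, scipy, OpenCV 4.12 (cv2) and the standard library are available. Lean on these libraries where they do the work, as an engineer would, in place of code of your own. Each camera call takes 0.05 s, during which the arm holds its last target. There are 200 camera calls.

### The job

The vegetable dicer has been washed and needs its coarse dicing grid back: take that grid out of the grey tub, where it leans tab-down among the other cutters, lay it flat on the drainer and let go, then take it by its tab and slide it into the dicer's mouth until it is fully home, and swing the dicer's latch across the mouth until it is fully shut. Leave the other two cutters in the tub, and do not shift the glass that stands behind the cup and saucer.

Things in the scene. Friction and masses are not known exactly. Their poses are not given: they have to be found in the camera images.
- coarse_grid: Coarse dicing grid, bare metal, about 0.2 kg: square frame 84x84x10 mm holding 3 blades each way (15 mm openings), with a flat tab 36 wide, 46 long, 10 thick on one side. Origin: centre of the square, mid-thickness; x away from the tab (tab end x=-88, far edge x=+42), z through the thickness; faces alike. Starts tab down in the tub, leaning 16 degrees on the near rim, far edge 55 mm above it.
- fine_grid: Fine dicing grid: same frame, tab, origin and axes as the coarse grid but 8 blades each way (5 mm openings). Also leans tab down on the tub's near rim. Not wanted.
- wedge_cutter: Wedge cutter: same frame, tab, origin and axes but six spokes round a small hub. Also leans tab down on the tub's near rim. Not wanted. The three cutters stand 88 to 116 mm apart, in any order.
- tub: Grey plastic tub, fixed, 230 (x) by 330 (y) mm, floor 5 mm thick, rim 78 mm high with a flange out to x=+-122, y=+-171 (hand grips to y=+-188). Origin: centre of its underside. The near wall, on which the cutters lean, has its inner face at x=-105 mm. A brush and cutlery lie on its floor.
- dicer: Vegetable dicer, bare metal, fixed; press arm swung up at the rear (x over +60, to 250 mm high). Origin: underside, below the grid's seat; x from the mouth to the rear, z up. The grid slides in along +x, tab last, between cheeks 89 mm apart (101 at the mouth, x=-42; 58 mm high, outside y=+-58), and under two lips (from x=-32, 53 mm high), so it cannot be dropped in from above.
- dicer_home (a point): Where the coarse grid's origin is when fully home against the end stop (within 1.5 mm), 45 mm above the bench; axes as the dicer's. The tab then sticks out of the mouth from x=-42 to -88 mm. The grid lies on two side ledges 40 mm above the bench that begin at x=-56 with a small ramp (y from +-37.5 outwards).
- latch (a joint): Dicer's swing latch, about an upright pivot at (-51, +52) mm of the dicer; rad: 0 swung open, pointing forward and outward; 2.2 shut at its stop, across the mouth close in front of the grid's frame, beside the tab. Friction hinge, 1 N at the pin. Arm 31 mm long, 12 wide, 41 to 50 mm above the bench. It presses a grid that is a few mm out home; it cannot shut if more sticks out.
- latch_pin (a point): Top of the latch's upright thumb pin: 10 mm diameter, on the latch arm 25 mm from the pivot, standing from 50 to 73 mm above the bench.
- tumbler_c: Drinking glass upside down, 66 mm across, 88 high, loose, behind the cup and saucer; origin at the centre of its underside.
There are look-alikes about, which are no part of the job. Of the things that look like the dicer, the larger one is meant.

How it is judged (in metres and radians):
On the way, in this order (a step that is already met when the one before it is completed fails the run):
1. the coarse grid lies flat on the drainer outside the tub, let go (height (world z) of coarse_grid below 0.015 m and (angle between coarse_grid's own z axis and vertical below 0.08 rad or angle between coarse_grid's own z axis and vertical above 3.06 rad) and contact force between coarse_grid and the fingers below 0.05 N and linear speed of coarse_grid below 0.02 m/s and (x of coarse_grid in the frame of tub below -0.12 m or x of coarse_grid in the frame of tub above 0.12 m or y of coarse_grid in the frame of tub below -0.165 m or y of coarse_grid in the frame of tub above 0.165 m)), for 0.2 s.
2. the coarse grid is home in the dicer's guides, tab out (within 6 mm) (x of coarse_grid in the frame of dicer between -0.006 and 0.006 m and y of coarse_grid in the frame of dicer between -0.006 and 0.006 m and z of coarse_grid in the frame of dicer between 0.04 and 0.052 m and angle between the z axis of coarse_grid and the z axis of dicer, either way round below 0.08 rad and angle between the x axis of coarse_grid and the x axis of dicer, either way round below 0.1 rad), for 0.1 s.
At the end, for the whole second after the job is handed in: The coarse grid lies in the dicer's guides within 6 mm of home in x and y, level on its ledges, tab out; the latch is shut (over 2.05 of 2.2 rad) and everything is at rest; the fine grid and the wedge cutter are still in the tub (all of step 2 and value of joint latch above 2.05 rad and linear speed of coarse_grid below 0.02 m/s and velocity of joint latch below 0.1 rad/s and x of fine_grid in the frame of tub between -0.14 and 0.12 m and y of fine_grid in the frame of tub between -0.165 and 0.165 m and height (world z) of each of fine_grid, wedge_cutter below 0.13 m and x of wedge_cutter in the frame of tub between -0.14 and 0.12 m and y of wedge_cutter in the frame of tub between -0.165 and 0.165 m); the robot touches nothing.
It fails at once if one of the other two cutters is lifted out of the tub (height (world z) of any of fine_grid, wedge_cutter above 0.15 m).
It fails at once if the glass is shifted by more than 30 mm or tipped (distance of tumbler_c from where it was at the start of the episode above 0.03 m or angle between tumbler_c's own z axis and vertical between 0.5 and 2.6 rad).
It also fails if it takes over 69 s, if anything falls off the work surface, if the arm or the gripper's body presses on something with over 40 N, if the wrist force passes 120 N, or if a joint passes its speed limit or range.

## Working session

There is one attempt and no reset: what is moved stays moved. The work goes in short steps, Python scripts to look and compute and a shell command to move; the robot and the scene stay as the last step left them, time stands still between calls to the robot, and variables do not carry over. Pictures are saved under pics/ and viewed, about 8 in all and at most 12, crops included, and the job is handed in when it is done.

```bash
ls; mkdir -p pics; cat > h.py <<'E'
import numpy as np, cv2
from station import r, vision
def cap(n,save=None):
    c=vision.capture(n); 
    if save: cv2.imwrite('pics/'+save,c['frame'][:,:,::-1])
    return c
def ray(c,u,v):
    d=np.linalg.inv(np.array(c['K']))@[u,v,1.]; d=np.array([d[0],-d[1],-d[2]])
    return np.array(c['xyz']),np.array(c['orientation'])@d
def onz(c,u,v,z):
    o,d=ray(c,u,v); return o+d*(z-o[2])/d[2]
def proj(c,p):
    q=np.array(c['orientation']).T@(np.array(p)-np.array(c['xyz'])); q=np.array([q[0],-q[1],-q[2]])
    q=np.array(c['K'])@q; return q[:2]/q[2]
def tri(c1,p1,c2,p2):
    o1,d1=ray(c1,*p1);o2,d2=ray(c2,*p2)
    A=np.stack([d1,-d2],1); t=np.linalg.lstsq(A,o2-o1,rcond=None)[0]
    a=o1+d1*t[0];b=o2+d2*t[1]; return (a+b)/2,np.linalg.norm(a-b)
E
python3 - <<'E'
from h import *
print(r.sense())
for n in('top','side'):
    c=cap(n,n+'0.png'); print({k:v for k,v in c.items() if k!='frame'})
    cv2.imwrite(f'pics/{n}0b.png',cv2.resize(c['frame'][:,:,::-1],(800,600),interpolation=cv2.INTER_CUBIC))
E
```

```text
pics
{'time_s': 0.0, 'joints': array([-5.22766588e+01,  2.20910753e+01,  3.78543031e-01, -3.12295945e-02,
       -6.84109683e+01, -1.48171970e+01]), 'joint_velocities': array([-0.06573671, -0.0224579 ,  0.01933281,  0.04827906, -0.03114362,
        0.08595342]), 'effort': array([ 5.11857397e-04, -3.90668285e+01,  1.87412059e+01,  4.21999186e+00,
        1.10125242e-02, -1.64640305e-04]), 'tcp_pos': array([ 0.24307797, -0.57518372,  0.24644199]), 'ee_rot': array([[-9.21221897e-01, -3.89036467e-01, -9.17920397e-04],
       [-3.89037545e-01,  9.21219696e-01,  2.01499470e-03],
       [ 6.16999310e-05,  2.21336274e-03, -9.99997549e-01]]), 'wrist_force': array([0.22442593, 0.09334712, 0.14425921]), 'moment': array([ 0.00661658, -0.02428718,  0.00362455]), 'gripper_width': 0.9977556415240451}
{'K': array([[348.17096584,   0.        , 256.81345588],
       [  0.        , 348.17096584, 190.18952389],
       [  0.        ,   0.        ,   1.        ]]), 'xyz': array([-0.0420514 , -0.24068932,  1.64548047]), 'orientation': array([[ 0.09961275,  0.93124385, -0.35051702],
       [-0.99497147,  0.09691963, -0.02526564],
       [ 0.01044351,  0.35127122,  0.9362155 ]])}
{'K': array([[364.92214844,   0.        , 259.12472167],
       [  0.        , 364.92214844, 186.6184592 ],
       [  0.        ,   0.        ,   1.        ]]), 'xyz': array([-0.04345927,  0.67347269,  0.91951576]), 'orientation': array([[-0.82204683,  0.35085999, -0.44848219],
       [-0.56941504, -0.50976679,  0.64490645],
       [-0.00234945,  0.78551581,  0.61883713]])}
```

View pics/top0b.png

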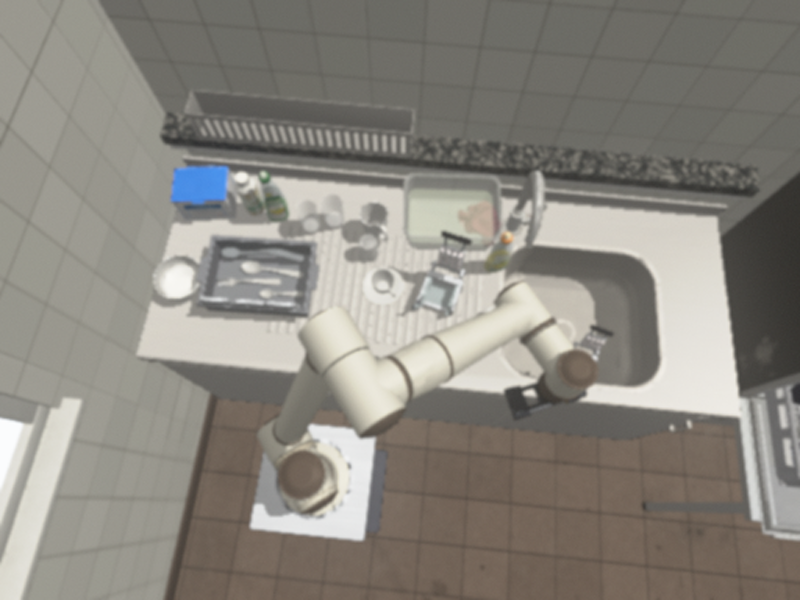

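View pics/side0b.png

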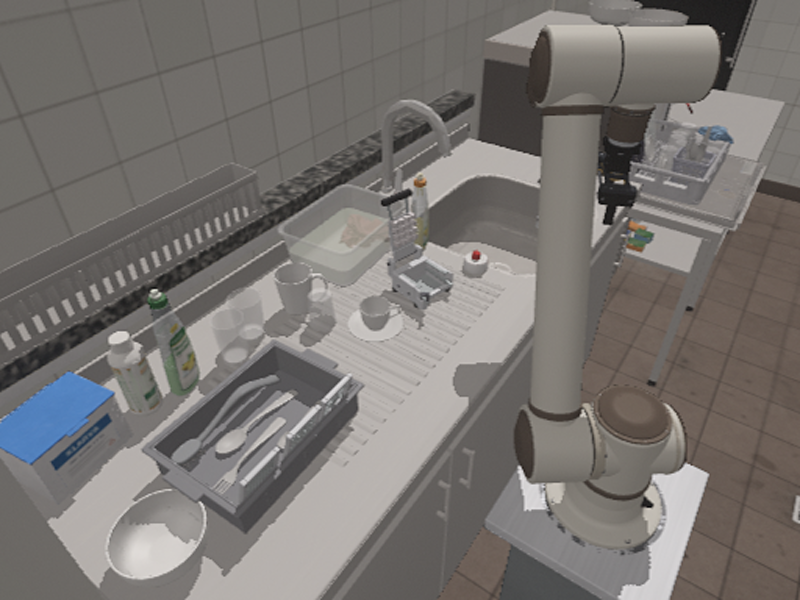

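The top view shows the tub at about (258,275) and the dicer at (440,290). The side view shows three cutters leaning on the near rim at about (240–350, 380–480), and the latch pin side of the dicer at about (420,290). I'll zoom in.

```bash
python3 - <<'E'
import cv2,numpy as np
t=cv2.imread('pics/top0.png');s=cv2.imread('pics/side0.png')
def z(i,x,y,w,h): return cv2.resize(i[y:y+h,x:x+w],(400,300),interpolation=cv2.INTER_CUBIC)
# side tub 80x60 ->x5 ; etc
cv2.imwrite('pics/z1.png',np.vstack([np.hstack([z(s,145,237,80,60),z(s,150,262,80,60) if 0 else z(s,235,120,80,60)]),np.hstack([z(t,126,145,80,60),z(t,245,145,80,60)])]))
E
```

```text
(no output)
```

View pics/z1.png

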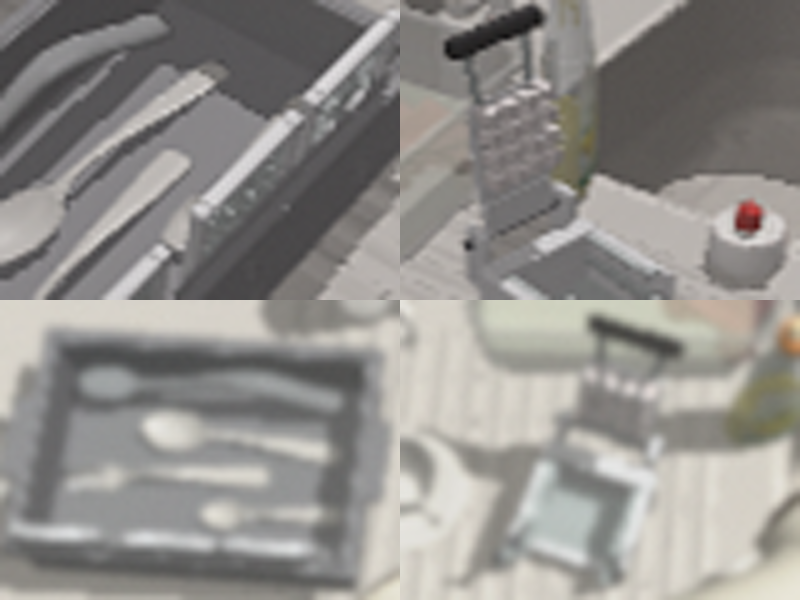

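```bash
python3 - <<'E'
from h import *
t=cv2.imread('pics/top0.png');s=cv2.imread('pics/side0.png')
ct=cap('top');cs=cap('side')
N=lambda x,y,x0,y0:(x0+x/5,y0+y/5)
print('cutter edges top z=.133')
for x,y in((15,535),(100,540),(130,543),(225,550),(230,551),(320,555)):
    print(x,np.round(onz(ct,*N(x,y-300,126,145),.133),3))
print('tub rim corners z=.078')
for x,y in((45,328),(380,345),(355,582),(12,555)): print(np.round(onz(ct,*N(x,y-300,126,145),.078),3))
print('dicer z=.058')
for x,y in((533,462),(655,475),(500,555),(615,580)): print(np.round(onz(ct,*N(x-400,y-300,245,145),.058),3))
def z(i,x,y,w,h,W,H): return cv2.resize(i[y:y+h,x:x+w],(W,H),interpolation=cv2.INTER_CUBIC)
a=z(s,160,232,66,50,400,300);b=z(s,132,266,66,50,400,300);c=z(s,240,150,66,50,400,300);d=z(t,258,172,44,33,400,300)
cv2.imwrite('pics/z2.png',np.vstack([np.hstack([a,b]),np.hstack([c,d])]))
E
```

```text
cutter edges top z=.133
15 [0.454 0.386 0.133]
100 [0.458 0.307 0.133]
130 [0.458 0.279 0.133]
225 [0.46  0.191 0.133]
230 [0.459 0.186 0.133]
320 [0.464 0.103 0.133]
tub rim corners z=.078
[0.692 0.429 0.078]
[0.709 0.093 0.078]
[0.459 0.078 0.078]
[0.452 0.407 0.078]
dicer z=.058
[ 0.627 -0.264  0.058]
[ 0.626 -0.385  0.058]
[ 0.527 -0.24   0.058]
[ 0.512 -0.353  0.058]
```

View pics/z2.png

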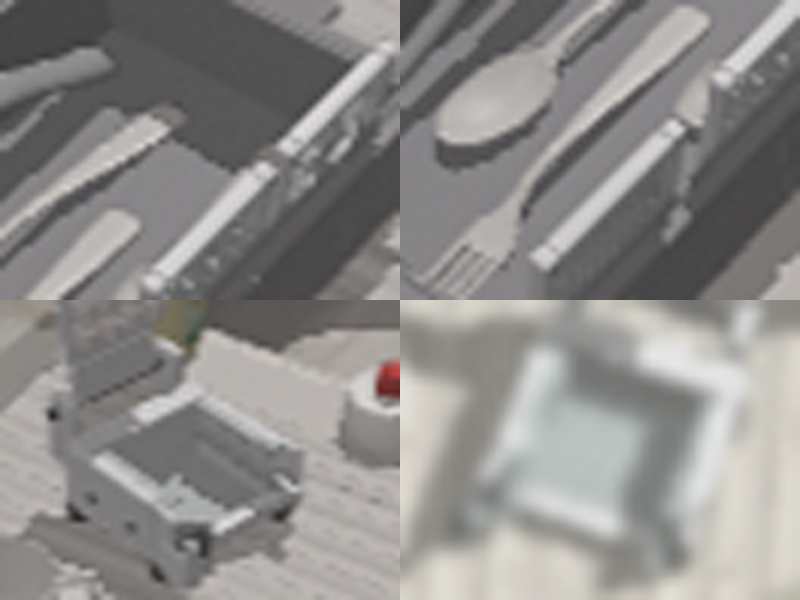

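The left cutter (y≈0.345) has a uniform fine texture. I'll rectify the cutter faces from the side view to tell the middle and right ones apart.

```bash
python3 - <<'E'
from h import *
c=cap('side'); f=c['frame'][:,:,::-1]
up=cv2.resize(f,None,fx=1,fy=1)
out=[]
for y0 in(.346,.235,.145):
    # near face: top-edge near corner at x~.452, going down x += tan16
    P=[]
    for dy,dz in((.05,.005),(-.05,.005),(-.05,-.07),(.05,-.07)):
        x=.453-.03*(y0+dy-.3)*1.0 - dz*np.tan(np.radians(16))
        P.append(proj(c,(x,y0+dy,.13+dz)))
    H=cv2.getPerspectiveTransform(np.float32(P),np.float32([[0,0],[390,0],[390,290],[0,290]]))
    out.append(cv2.warpPerspective(f,H,(395,295),flags=cv2.INTER_CUBIC))
    print(np.round(P,1).tolist())
out.append(cv2.resize(f[232:262,185:225],(395,295),interpolation=cv2.INTER_CUBIC))
cv2.imwrite('pics/rect.png',np.vstack([np.hstack(out[:2]),np.hstack(out[2:])]))
E
```

```text
[[158.2, 311.2], [186.1, 282.6], [183.8, 295.9], [157.5, 323.7]]
[[189.0, 279.7], [212.9, 255.2], [209.4, 269.0], [186.5, 293.0]]
[[210.6, 257.5], [231.9, 235.6], [227.7, 249.7], [207.2, 271.2]]
```

View pics/rect.png

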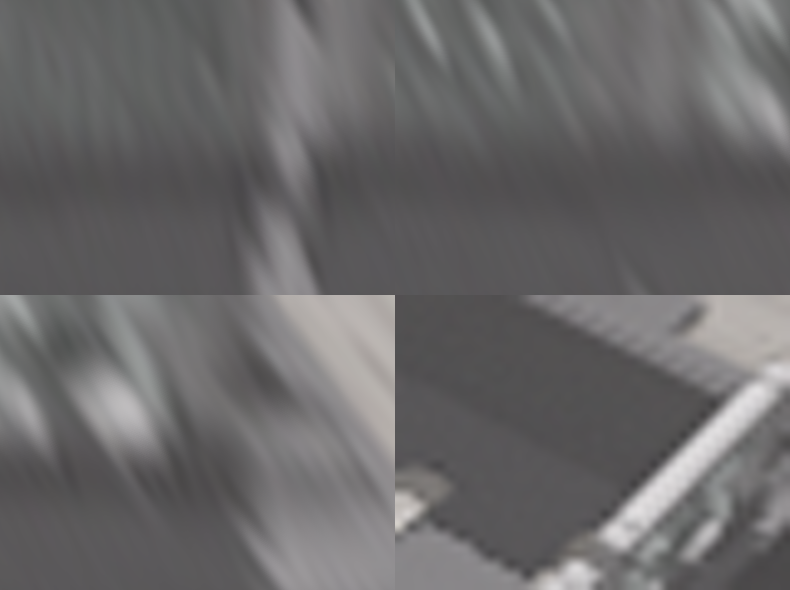

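```bash
python3 - <<'E'
from h import *
t=cap('top');s=cap('side')
for n,a,b in(('mid+y',(152,193.6),(183.9,279)),('mid-y',(171,195),(205.4,259.2)),('R+y',(172,195.2),(207,256.7)),('R-y',(190,196),(224.4,240.2)),('L+y',(129,192),(155.1,309)),('L-y',(146,193),(178.2,287.5))):
    p,e=tri(t,a,s,b); print(n,p.round(3),round(e,4), 'side@z.133',onz(s,*b,.133).round(3))
# dicer top corners: side z2 panel c scale .165 (240,150) (panel y-300)
S=lambda x,y:(240+x*.165,150+(y-300)*.1667)
T=lambda x,y:(258+(x-400)*.11,172+(y-300)*.11)
for n,x,y,z in(('L cheek rear',100,460,.058),('L cheek front',205,530,.058),('R cheek front',300,460,.058),('R cheek rear',195,388,.058)): print(n,onz(s,*S(x,y),z).round(3))
for n,x,y,z in(('L rear',545,352,.058),('R rear',735,370,.058),('L front',490,500,.058),('R front',680,540,.058)): print(n,onz(t,*T(x,y),z).round(3))
E
```

```text
mid+y [0.466 0.285 0.123] 0.0107 side@z.133 [0.466 0.29  0.133]
mid-y [0.469 0.197 0.117] 0.0086 side@z.133 [0.464 0.207 0.133]
R+y [0.467 0.191 0.123] 0.0096 side@z.133 [0.466 0.197 0.133]
R-y [0.473 0.108 0.116] 0.0068 side@z.133 [0.466 0.121 0.133]
L+y [0.461 0.391 0.124] 0.0088 side@z.133 [0.461 0.395 0.133]
L-y [0.464 0.312 0.121] 0.0049 side@z.133 [0.459 0.318 0.133]
L cheek rear [ 0.626 -0.271  0.058]
L cheek front [ 0.529 -0.247  0.058]
R cheek front [ 0.518 -0.345  0.058]
R cheek rear [ 0.62  -0.375  0.058]
L rear [ 0.627 -0.275  0.058]
R rear [ 0.627 -0.379  0.058]
L front [ 0.538 -0.253  0.058]
R front [ 0.526 -0.356  0.058]
```

```bash
python3 -m jog '{"rot":[[0,0,-5.65],[0,0,-5.65],[0,0,-5.65],[0,0,-5.65],[0,0,-5.65],[0,0,-5.65],[0,0,-5.65],[0,0,-5.65],[0,0,-5.65],[0,0,-5.65]],"delta_pos":[[20,37,5],[20,37,5],[20,37,5],[20,37,5],[20,37,5],[20,37,5],[20,37,5],[20,37,5],[20,37,5],[20,37,5]],"grip":[100,100,100,100,100,100,100,100,100,100]}' && python3 -m jog '{"rot":[[0,0,-5.65],[0,0,-5.65],[0,0,-5.65],[0,0,-5.65],[0,0,-5.65],[0,0,-5.65],[0,0,-5.65],[0,0,-5.65],[0,0,-5.65],[0,0,-5.65]],"delta_pos":[[2,41,0],[2,41,0],[2,41,0],[2,41,0],[2,41,0],[2,41,0],[2,41,0],[2,41,0],[2,41,0],[2,41,0]],"grip":[100,100,100,100,100,100,100,100,100,100]}' && python3 -m jog '{"rot":[[0,-4,0],[0,-4,0],[0,-4,0],[0,-4,0],[0,0,0]],"delta_pos":[[0,10,-15],[0,10,-15],[0,10,-15],[0,10,-15],[0,0,0]],"grip":[100,100,100,100,100]}'
```

```text
time_s: 1.18
tcp_pos: [0.4398, -0.211, 0.2972]
ee_rot: [[-0.832, 0.554, 0.001], [0.554, 0.832, -0.0], [-0.001, 0.0, -1.0]]
wrist_force: [0.6, -0.1, -0.8]
gripper_width: 0.997
time_s: 2.02
tcp_pos: [0.5067, 0.0338, 0.271]
ee_rot: [[-0.231, 0.973, -0.017], [0.952, 0.229, 0.204], [0.203, 0.031, -0.979]]
wrist_force: [0.0, -0.5, -0.2]
gripper_width: 1.0
time_s: 2.43
tcp_pos: [0.5042, 0.06, 0.2032]
ee_rot: [[-0.295, 0.925, 0.238], [0.944, 0.244, 0.221], [0.147, 0.29, -0.946]]
wrist_force: [-1.3, -0.4, -0.5]
gripper_width: 0.999
```

```bash
python3 -c "
from h import *
s=r.sense();print(s['joints'].round(1),s['joint_velocities'].round(1),s['tcp_pos'].round(3))"
```

```text
[  20.7    7.   -25.5  -10.9  -40.4 -177.4] [-1.4  0.5  7.7  2.  -9.2  0. ] [0.504 0.06  0.203]
```

```bash
cat >> h.py <<'E'
from scipy.spatial.transform import Rotation as Ro
def goal(p,y,z,n=None):
    y=np.array(y,float);z=np.array(z,float);z/=np.linalg.norm(z);y-=z*(y@z);y/=np.linalg.norm(y)
    G=np.stack([np.cross(y,z),y,z],1);s=r.sense()
    v=Ro.from_matrix(G@s['ee_rot'].T).as_rotvec(degrees=True);d=(np.array(p)-s['tcp_pos'])*1000
    print('rot',v.round(1),np.linalg.norm(v).round(1),'d',d.round(1),np.linalg.norm(d).round(1),'joints',s['joints'].round(0),'t',s['time_s'])
E
python3 -c "
from h import *
goal((.463,.245,.20),(-np.cos(.279),0,-np.sin(.279)),(np.sin(.279),0,-np.cos(.279)))"
```

```text
rot [-45.1 -18.8 158.5] 165.8 d [-41.2 185.   -3.2] 189.5 joints [  21.    7.  -26.  -11.  -40. -177.] t 2.4333
```

```bash
R='x'; python3 -m jog '{"rot":[[-1.9,-0.8,6.6],[-1.9,-0.8,6.6],[-1.9,-0.8,6.6],[-1.9,-0.8,6.6],[-1.9,-0.8,6.6],[-1.9,-0.8,6.6],[-1.9,-0.8,6.6],[-1.9,-0.8,6.6],[-1.9,-0.8,6.6],[-1.9,-0.8,6.6]],"delta_pos":[[-1.5,4,5],[-1.5,4,5],[-1.5,4,5],[-1.5,4,5],[-1.5,4,5],[-1.5,4,5],[-1.5,4,5],[-1.5,4,5],[-1.5,4,5],[-1.5,4,5]],"grip":[60,60,60,60,60,60,60,60,60,60]}' && python3 -m jog '{"rot":[[-1.9,-0.8,6.6],[-1.9,-0.8,6.6],[-1.9,-0.8,6.6],[-1.9,-0.8,6.6],[-1.9,-0.8,6.6],[-1.9,-0.8,6.6],[-1.9,-0.8,6.6],[-1.9,-0.8,6.6],[-1.9,-0.8,6.6],[-1.9,-0.8,6.6]],"delta_pos":[[-2,12,0],[-2,12,0],[-2,12,0],[-2,12,0],[-2,12,0],[-2,12,0],[-2,12,0],[-2,12,0],[-2,12,0],[-2,12,0]],"grip":[60,60,60,60,60,60,60,60,60,60]}' && python3 -m jog '{"rot":[[-1.9,-0.8,6.6],[-1.9,-0.8,6.6],[-1.9,-0.8,6.6],[-1.9,-0.8,6.6],[0,0,0]],"delta_pos":[[-2,8,-10],[-2,8,-10],[-2,8,-10],[0,0,-10],[0,0,0]],"grip":[60,60,60,60,60]}'; python3 -c "
from h import *
goal((.463,.245,.135),(-np.cos(.279),0,-np.sin(.279)),(np.sin(.279),0,-np.cos(.279)))"
```

```text
time_s: 3.27
tcp_pos: [0.4948, 0.1006, 0.2592]
ee_rot: [[-0.983, 0.074, 0.167], [0.096, 0.987, 0.129], [-0.156, 0.143, -0.977]]
wrist_force: [-0.4, 1.3, -0.2]
gripper_width: 0.604
time_s: 4.1
tcp_pos: [0.4748, 0.2213, 0.259]
ee_rot: [[-0.439, -0.87, 0.226], [-0.891, 0.454, 0.018], [-0.118, -0.194, -0.974]]
wrist_force: [0.5, 0.1, -0.2]
gripper_width: 0.599
time_s: 4.52
tcp_pos: [0.4676, 0.2438, 0.2164]
ee_rot: [[0.005, -0.962, 0.272], [-1.0, -0.005, 0.001], [0.001, -0.272, -0.962]]
wrist_force: [-0.6, 0.2, -0.3]
gripper_width: 0.603
rot [ 0.  -0.2 -0.3] 0.4 d [ -4.6   1.2 -81.4] 81.5 joints [ 51.   8. -32.  19. -41. -64.] t 4.5167
```

```bash
python3 -m jog '{"rot":[[0,0,0],[0,0,0],[0,0,0],[0,0,0],[0,0,0],[0,0,0],[0,0,0],[0,0,0]],"delta_pos":[[-3,1,-16],[-2,0,-16],[0,0,-16],[0,0,-16],[0,0,-15],[0,0,0],[0,0,0],[0,0,0]],"grip":[60,60,60,60,60,60,60,60]}'; python3 - <<'E'
from h import *
s=cap('side');t=cap('top')
u,v=map(int,proj(s,(.463,.245,.13)));a=s['frame'][v-45:v+45,u-60:u+60]
u,v=map(int,proj(t,(.463,.245,.13)));b=t['frame'][v-45:v+45,u-60:u+60]
z=lambda i:cv2.resize(i[:,:,::-1],(400,300),interpolation=cv2.INTER_CUBIC)
cv2.imwrite('pics/g1.png',np.hstack([z(a),z(b)]))
E
```

```text
time_s: 5.18
tcp_pos: [0.4642, 0.2462, 0.14]
ee_rot: [[0.002, -0.961, 0.276], [-1.0, -0.0, 0.006], [-0.006, -0.276, -0.961]]
wrist_force: [0.9, 0.5, 0.9]
gripper_width: 0.607
```

View pics/g1.png

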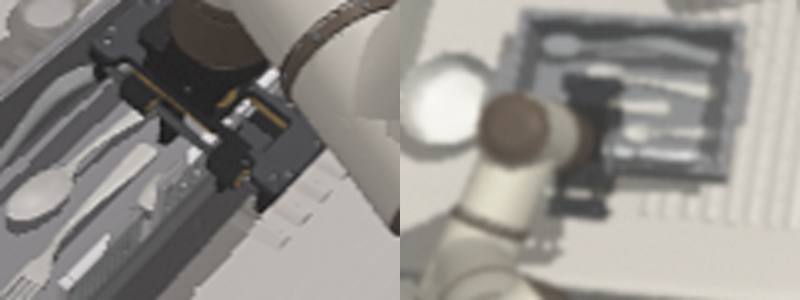

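```bash
python3 -m jog '{"rot":[[0,0,0],[0,0,0],[0,0,0],[0,0,0],[0,0,0],[0,0,0],[0,0,0],[0,0,0],[0,0,0],[0,0,0]],"delta_pos":[[0,0,-4],[0,0,0],[0,0,0],[0,0,0],[0,0,0],[0,0,0],[0,0,4],[2,0,10],[2,0,15],[2,0,15]],"grip":[60,0,0,0,0,0,0,0,0,0]}' && python3 -m jog '{"rot":[[0,0,0],[0,0,0],[0,0,0],[0,0,0],[0,0,0]],"delta_pos":[[1,0,25],[0,0,30],[0,0,25],[0,0,10],[0,0,0]],"grip":[0,0,0,0,0]}'
python3 - <<'E'
from h import *
s=cap('side')
u,v=map(int,proj(s,(.48,.245,.2)));a=s['frame'][v-60:v+60,u-80:u+80]
cv2.imwrite('pics/g2.png',cv2.resize(a[:,:,::-1],(640,480),interpolation=cv2.INTER_CUBIC))
E
```

```text
time_s: 6.12
tcp_pos: [0.4688, 0.2453, 0.1787]
ee_rot: [[0.004, -0.962, 0.273], [-1.0, -0.003, 0.004], [-0.003, -0.273, -0.962]]
wrist_force: [0.3, 0.4, 0.4]
gripper_width: 0.037
time_s: 6.53
tcp_pos: [0.471, 0.2468, 0.2722]
ee_rot: [[0.004, -0.96, 0.279], [-1.0, -0.002, 0.01], [-0.009, -0.279, -0.96]]
wrist_force: [0.4, 0.0, 0.2]
gripper_width: 0.009
```

View pics/g2.png

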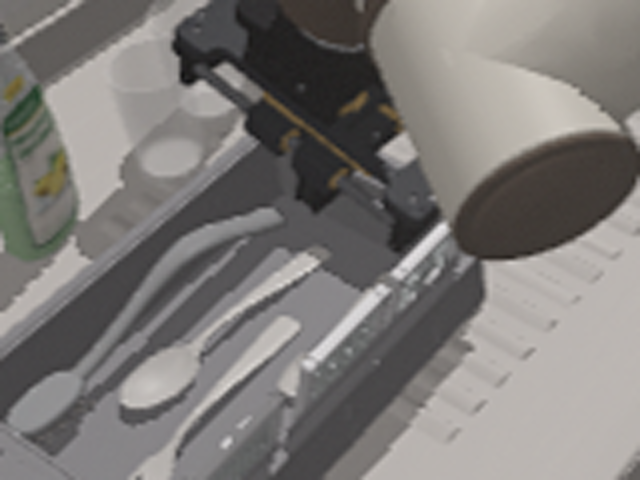

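The jaws closed on nothing because the lift began before they finished closing. The middle cutter is still in place at (305,360)–(385,290). I'll retry with a longer close.

```bash
python3 -m jog '{"rot":[[0,0,0],[0,0,0],[0,0,0],[0,0,0],[0,0,0],[0,0,0],[0,0,0],[0,0,0],[0,0,0],[0,0,0]],"delta_pos":[[0,0,0],[0,0,0],[-2,0,0],[-2,0,-30],[-2,0,-30],[-2,0,-30],[0,0,-25],[0,0,-20],[0,0,-7],[0,0,0]],"grip":[45,45,45,45,45,45,45,45,45,45]}' && python3 -m jog '{"rot":[[0,0,0],[0,0,0],[0,0,0],[0,0,0],[0,0,0],[0,0,0],[0,0,0],[0,0,0],[0,0,0],[0,0,0]],"delta_pos":[[0,0,0],[0,0,0],[0,0,0],[0,0,0],[0,0,0],[0,0,0],[0,0,0],[0,0,0],[0,0,0],[0,0,0]],"grip":[0,0,0,0,0,0,0,0,0,0]}'
python3 - <<'E'
from h import *
s=cap('side')
u,v=map(int,proj(s,(.48,.245,.15)));a=s['frame'][v-60:v+60,u-80:u+80]
cv2.imwrite('pics/g3.png',cv2.resize(a[:,:,::-1],(640,480),interpolation=cv2.INTER_CUBIC))
E
```

```text
time_s: 7.42
tcp_pos: [0.4609, 0.2439, 0.1239]
ee_rot: [[0.004, -0.963, 0.271], [-1.0, -0.004, -0.0], [0.001, -0.271, -0.963]]
wrist_force: [0.6, 0.0, -0.3]
gripper_width: 0.444
time_s: 8.25
tcp_pos: [0.4625, 0.2461, 0.1272]
ee_rot: [[0.004, -0.961, 0.276], [-1.0, -0.003, 0.006], [-0.005, -0.276, -0.961]]
wrist_force: [-0.5, -0.4, 5.2]
gripper_width: 0.115
```

Width 0.115 corresponds to 10 mm, so the grid is gripped. I'll lift it and locate the free drainer area.

```bash
python3 -m jog '{"rot":[[0,0,0],[0,0,0],[0,0,0],[0,0,0],[0,0,0],[0,0,0],[0,0,0],[0,0,0],[0,0,0],[0,0,0]],"delta_pos":[[0,0,4],[1,0,10],[1,0,15],[1,0,20],[0,0,25],[0,0,25],[0,0,25],[0,0,20],[0,0,10],[0,0,0]],"grip":[0,0,0,0,0,0,0,0,0,0]}'
python3 - <<'E'
from h import *
s=cap('side');t=cap('top')
for n,u,v in(('saucer L',362,285),('saucer R',405,285),('saucer front',383,304),('edge',330,360),('edge2',480,388),('sink left',503,300),('tub R front',310,313),('shadow',405,310)): print(n,onz(t,u/1.5625,v/1.5625,0.0).round(3))
u,v=map(int,proj(s,(.48,.245,.2)));a=s['frame'][v-60:v+60,u-80:u+80]
cv2.imwrite('pics/g4.png',cv2.resize(a[:,:,::-1],(640,480),interpolation=cv2.INTER_CUBIC))
E
```

```text
time_s: 9.13
tcp_pos: [0.4647, 0.2457, 0.2815]
ee_rot: [[0.004, -0.962, 0.274], [-1.0, -0.002, 0.007], [-0.006, -0.274, -0.962]]
wrist_force: [0.6, 0.1, -2.2]
gripper_width: 0.112
saucer L [ 0.603 -0.065  0.   ]
saucer R [ 0.617 -0.204  0.   ]
saucer front [ 0.545 -0.14   0.   ]
edge [0.345 0.002 0.   ]
edge2 [ 0.305 -0.464  0.   ]
sink left [ 0.598 -0.524  0.   ]
tub R front [0.49  0.088 0.   ]
shadow [ 0.532 -0.213  0.   ]
```

View pics/g4.png

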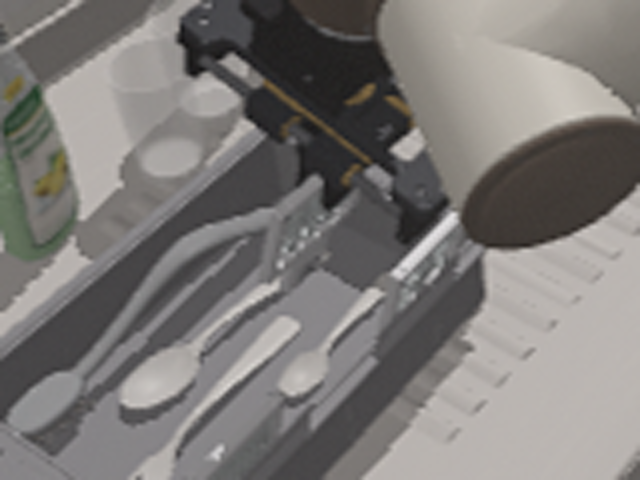

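Lifted grid shows a 4×4 pattern of openings, at (270–330, 200–265) in the crop, so it is the coarse one. Next: lay it sideways on the drainer at about (0.44, -0.07), tab toward +y.

```bash
python3 -c "
from h import *
goal((.44,-.073,.30),(0,.574,.819),(0,.819,-.574))
goal((.44,-.073,.30),(0,1,0),(0,0,-1))"
```

```text
rot [ 54.7  55.  -77.4] 109.6 d [ -23.8 -317.6   21.5] 319.2 joints [ 52.   5. -26.  16. -51. -61.] t 9.2333
rot [ 12.2  12.4 -89.5] 91.2 d [ -23.8 -317.6   21.5] 319.2 joints [ 52.   5. -26.  16. -51. -61.] t 9.2333
```

```bash
python3 -m jog '{"rot":[[3.42,3.44,-4.84],[3.42,3.44,-4.84],[3.42,3.44,-4.84],[3.42,3.44,-4.84],[3.42,3.44,-4.84],[3.42,3.44,-4.84],[3.42,3.44,-4.84],[3.42,3.44,-4.84]],"delta_pos":[[-1.5,-10,3],[-1.5,-15,3],[-1.5,-20,3],[-1.5,-20,3],[-1.5,-20,3],[-1.5,-20,3],[-1.5,-20,2],[-1.5,-20,2]],"grip":[0,0,0,0,0,0,0,0]}' && python3 -m jog '{"rot":[[3.42,3.44,-4.84],[3.42,3.44,-4.84],[3.42,3.44,-4.84],[3.42,3.44,-4.84],[3.42,3.44,-4.84],[3.42,3.44,-4.84],[3.42,3.44,-4.84],[3.42,3.44,-4.84],[0,0,0]],"delta_pos":[[-1.5,-22,0],[-1.5,-22,0],[-1.5,-22,0],[-1.5,-22,0],[-1.5,-22,0],[-1.5,-22,0],[-1.5,-22,0],[-1.5,-20,0],[0,0,0]],"grip":[0,0,0,0,0,0,0,0,0]}' ; python3 -c "
from h import *
goal((.44,-.073,.11),(0,.574,.819),(0,.819,-.574))"
```

```text
time_s: 9.9
tcp_pos: [0.452, 0.0997, 0.3007]
ee_rot: [[-0.686, -0.725, -0.065], [-0.679, 0.606, 0.413], [-0.26, 0.328, -0.908]]
wrist_force: [0.3, -1.4, -2.8]
gripper_width: 0.108
time_s: 10.65
tcp_pos: [0.4398, -0.0776, 0.2982]
ee_rot: [[-1.0, 0.015, 0.004], [0.012, 0.574, 0.819], [0.01, 0.819, -0.574]]
wrist_force: [0.8, -0.5, -3.0]
gripper_width: 0.108
rot [ 0.  -0.6  0.7] 0.9 d [   0.2    4.6 -188.2] 188.3 joints [-24.  16.  -1. -49. -98. -63.] t 10.65
```

```bash
python3 -m jog '{"rot":[[0,0,0],[0,0,0],[0,0,0],[0,0,0],[0,0,0],[0,0,0],[0,0,0],[0,0,0],[0,0,0]],"delta_pos":[[0,0,-20],[0,0,-30],[0,0,-30],[0,0,-30],[0,0,-30],[0,0,-25],[0,0,-18],[0,0,-8],[0,0,0]],"grip":[0,0,0,0,0,0,0,0,0]}' && python3 -m jog '{"rot":[[0,0,0],[0,0,0],[0,0,0],[0,0,0],[0,0,0],[0,0,0]],"delta_pos":[[0,0,-4],[0,0,-4],[0,0,-4],[0,0,-4],[0,0,-3],[0,0,0]],"grip":[0,0,0,0,0,0]}'
```

```text
time_s: 11.4
tcp_pos: [0.4397, -0.0728, 0.1088]
ee_rot: [[-1.0, 0.005, -0.001], [0.002, 0.575, 0.818], [0.005, 0.818, -0.575]]
wrist_force: [0.2, -0.4, -2.4]
gripper_width: 0.107
time_s: 11.9
tcp_pos: [0.4409, -0.0735, 0.0921]
ee_rot: [[-1.0, 0.0, 0.002], [0.002, 0.577, 0.817], [-0.001, 0.817, -0.577]]
wrist_force: [-0.2, -0.2, -2.1]
gripper_width: 0.113
```

```bash
python3 -m jog '{"rot":[[0,0,0],[0,0,0],[0,0,0],[0,0,0]],"delta_pos":[[0,0,-3],[0,0,-3],[0,0,-2],[0,0,0]],"grip":[0,0,0,0]}'; python3 - <<'E'
from h import *
s=cap('side')
u,v=map(int,proj(s,(.44,-.05,.05)));a=s['frame'][v-60:v+60,u-80:u+80]
cv2.imwrite('pics/g5.png',cv2.resize(a[:,:,::-1],(640,480),interpolation=cv2.INTER_CUBIC))
E
```

```text
time_s: 12.23
tcp_pos: [0.441, -0.0735, 0.0844]
ee_rot: [[-1.0, 0.0, 0.002], [0.002, 0.576, 0.817], [-0.001, 0.817, -0.576]]
wrist_force: [-0.1, -0.9, 0.6]
gripper_width: 0.11
```

View pics/g5.png

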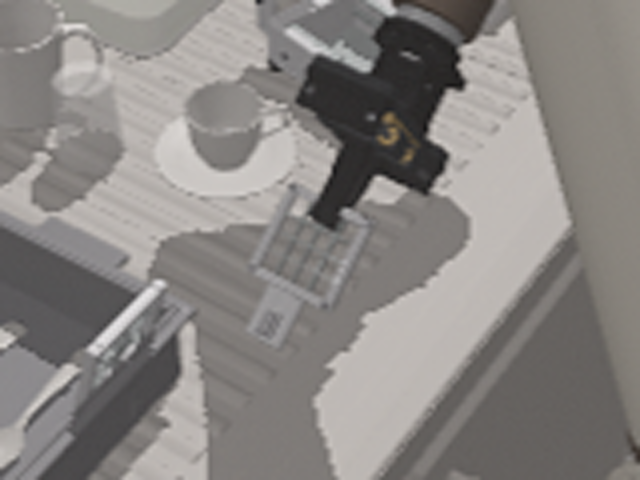

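```bash
python3 -m jog '{"rot":[[0,0,0],[0,0,0],[0,0,0],[0,0,0],[0,0,0],[0,0,0],[0,0,0],[0,0,0],[0,0,0],[0,0,0]],"delta_pos":[[0,0,-1],[0,0,-1],[0,0,-2],[0,0,-2],[0,-15,-1],[0,-20,0],[0,-20,0],[0,-20,5],[0,-10,10],[0,-5,20]],"grip":[25,25,25,25,25,25,25,25,25,25]}'&& python3 -m jog '{"rot":[[-6.5,0,0],[-6.5,0,0],[-6.5,0,0],[-6.5,0,0],[-6.5,0,0],[-6.5,0,0],[-6.5,0,0],[-6.5,0,0],[0,0,0]],"delta_pos":[[0,-5,25],[0,-5,25],[0,-5,25],[0,0,25],[0,0,25],[0,0,0],[0,0,0],[0,0,0],[0,0,0]],"grip":[70,70,70,70,70,70,70,70,70]}'; python3 - <<'E'
from h import *
s=cap('side');t=cap('top')
z=lambda i:cv2.resize(i[:,:,::-1],(400,400),interpolation=cv2.INTER_CUBIC)
u,v=map(int,proj(s,(.44,-.03,.01)));a=s['frame'][v-40:v+40,u-40:u+40];print(u-40,v-40)
u,v=map(int,proj(t,(.44,-.03,.01)));b=t['frame'][v-25:v+25,u-25:u+25];print(u-25,v-25)
cv2.imwrite('pics/g6.png',np.hstack([z(a),z(b)]))
E
```

```text
time_s: 13.12
tcp_pos: [0.4401, -0.1652, 0.1108]
ee_rot: [[-1.0, 0.005, 0.001], [0.004, 0.575, 0.818], [0.003, 0.818, -0.575]]
wrist_force: [0.2, 0.0, -0.2]
gripper_width: 0.248
time_s: 13.87
tcp_pos: [0.4394, -0.1767, 0.2376]
ee_rot: [[-1.0, -0.005, 0.0], [-0.005, 0.999, 0.045], [-0.001, 0.045, -0.999]]
wrist_force: [-0.9, 0.2, 0.1]
gripper_width: 0.694
220 201
195 186
```

View pics/g6.png

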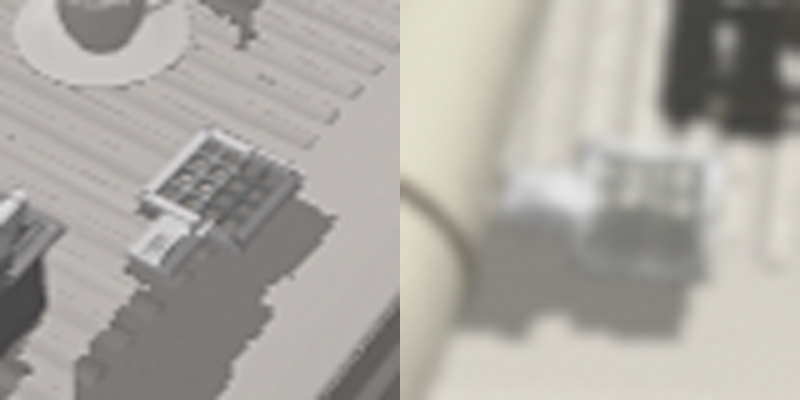

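```bash
python3 - <<'E'
from h import *
s=cap('side');t=cap('top')
S=lambda x,y:onz(s,220+x*.2,201+y*.2,.01).round(4)
T=lambda x,y:onz(t,195+(x-400)*.125,186+y*.125,.01).round(4)
print('S',[S(*p) for p in((212,130),(300,178),(232,240),(145,197))],'tab end',S(131,252),S(172,270))
print('T',[T(*p) for p in((582,143),(718,153),(700,278),(575,265))],'tab end',T(500,172),T(497,215))
E
```

```text
S [array([ 0.4749, -0.0915,  0.01  ]), array([ 0.3989, -0.0872,  0.01  ]), array([ 0.4059, -0.0138,  0.01  ]), array([ 0.4761, -0.0125,  0.01  ])] tab end [0.4547 0.0326 0.01  ] [0.4236 0.0299 0.01  ]
T [array([ 0.4785, -0.0119,  0.01  ]), array([ 0.4807, -0.0961,  0.01  ]), array([ 0.4004, -0.095 ,  0.01  ]), array([ 0.4007, -0.0185,  0.01  ])] tab end [0.4547 0.0356 0.01  ] [0.4272 0.0333 0.01  ]
```

Grid is flat on the drainer and matches its stated size (about 80 mm frame, tab end 1 cm inside the tub-free area). The tab runs from y=-0.011 to +0.034 at x≈0.440. Now to take the tab.

```bash
python3 -c "
from h import *
goal((.440,.010,.10),(-1,0,0),(0,0,-1))"; python3 -m jog '{"rot":[[-2.6,0,0],[0,0,7],[0,0,7],[0,0,7],[0,0,7],[0,0,7],[0,0,7],[0,0,7],[0,0,7],[0,0,7]],"delta_pos":[[0,10,0],[0,19,0],[0,19,0],[0,19,0],[0,19,0],[0,19,0],[0,19,0],[0,19,0],[0,19,0],[0,19,0]],"grip":[75,75,75,75,75,75,75,75,75,75]}' && python3 -m jog '{"rot":[[0,0,7],[0,0,7],[0,0,7],[0,0,5.5],[0,0,0],[0,0,0],[0,0,0]],"delta_pos":[[0,5,-35],[0,0,-35],[0,0,-35],[0,0,-35],[0,0,-20],[0,0,-8],[0,0,0]],"grip":[75,75,75,75,75,75,75]}';python3 -c "
from h import *
goal((.440,.008,.027),(-1,0,0),(0,0,-1))"
```

```text
rot [-2.3 -2.2 90.1] 90.1 d [  -1.3  189.  -137.4] 233.7 joints [ -4.   8. -19.  -3. -63. -84.] t 14.0667
time_s: 14.9
tcp_pos: [0.4417, 0.0024, 0.2373]
ee_rot: [[-0.452, -0.892, -0.003], [-0.892, 0.452, 0.004], [-0.002, 0.004, -1.0]]
wrist_force: [0.9, -0.1, -0.9]
gripper_width: 0.75
time_s: 15.48
tcp_pos: [0.4406, 0.0062, 0.0675]
ee_rot: [[-0.012, -1.0, -0.008], [-1.0, 0.012, 0.001], [-0.001, 0.008, -1.0]]
wrist_force: [-0.8, -1.3, -0.5]
gripper_width: 0.747
rot [-0.  -0.5  0.7] 0.8 d [ -0.6   1.8 -40.5] 40.6 joints [ 22.  18. -37.  -0. -35. -22.] t 15.4833
```

```bash
python3 -m jog '{"rot":[[0,0,0.7],[0,0,0],[0,0,0],[0,0,0],[0,0,0]],"delta_pos":[[0,2,-15],[0,0,-13],[0,0,-8],[0,0,-4],[0,0,0]],"grip":[75,75,75,75,75]}' && python3 -m jog '{"rot":[[0,0,0],[0,0,0],[0,0,0],[0,0,0],[0,0,0],[0,0,0],[0,0,0],[0,0,0],[0,0,0]],"delta_pos":[[0,0,0],[0,0,0],[0,0,0],[0,0,0],[0,0,0],[0,0,0],[0,0,0],[0,0,0],[0,0,0]],"grip":[0,0,0,0,0,0,0,0,0]}'
```

```text
time_s: 15.9
tcp_pos: [0.4416, 0.0093, 0.0296]
ee_rot: [[0.003, -1.0, -0.003], [-1.0, -0.003, 0.002], [-0.002, 0.003, -1.0]]
wrist_force: [0.0, 0.1, 0.7]
gripper_width: 0.752
time_s: 16.65
tcp_pos: [0.4417, 0.0098, 0.0298]
ee_rot: [[0.004, -1.0, -0.002], [-1.0, -0.004, 0.003], [-0.003, 0.002, -1.0]]
wrist_force: [0.2, 0.3, 4.4]
gripper_width: 0.407
```

Tab gripped: 0.407 corresponds to 35.4 mm. Before inserting I'll take one good measurement of the dicer from the unobstructed start pictures, rectified to z=0.058.

```bash
python3 - <<'E'
from h import *
out=[]
for n in('side','top'):
    c=cap(n);f=cv2.imread(f'pics/{n}0.png')
    # image: right = -y, up = +x ; x .45..0.69 y -.20..-.40
    P=[proj(c,p) for p in((.69,-.20,.058),(.69,-.40,.058),(.45,-.40,.058),(.45,-.20,.058))]
    H=cv2.getPerspectiveTransform(np.float32(P),np.float32([[0,0],[400,0],[400,480],[0,480]]))
    w=cv2.warpPerspective(f,H,(400,480),flags=cv2.INTER_LANCZOS4)
    for i in range(1,12): cv2.line(w,(0,480-i*40),(6,480-i*40),(0,0,255),1)
    for i in range(1,10): cv2.line(w,(i*40,474),(i*40,480),(0,0,255),1)
    out.append(w)
cv2.imwrite('pics/d1.png',np.hstack(out))
E
```

```text
(no output)
```

View pics/d1.png

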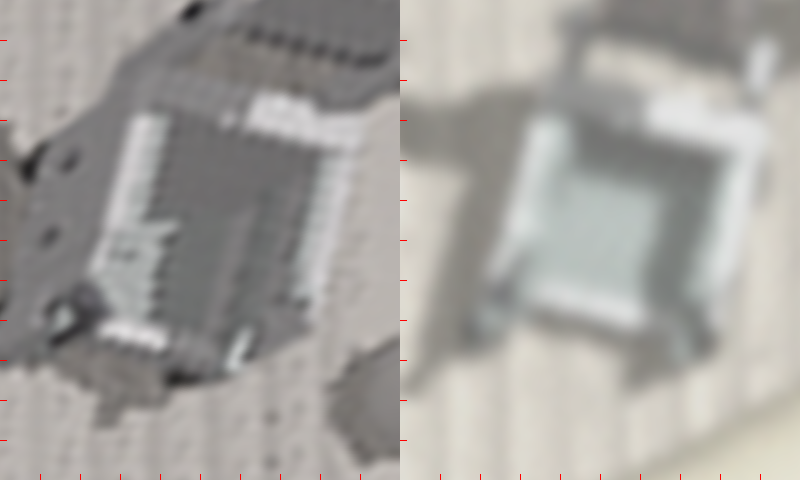

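```bash
python3 -m jog '{"rot":[[0,0,0],[0,0,0],[0,0,0],[0,0,0],[0,0,0]],"delta_pos":[[0,0,5],[0,0,15],[0,0,20],[0,0,20],[0,0,0]],"grip":[0,0,0,0,0]}' && python3 -m jog '{"rot":[[0,0,6.9],[0,0,6.9],[0,0,6.9],[0,0,6.9],[0,0,6.9],[0,0,6.9],[0,0,6.9],[0,0,6.9],[0,0,6.9],[0,0,6.9]],"delta_pos":[[-5,-20,0],[-5,-25,0],[-5,-25,0],[-5,-25,0],[-5,-25,0],[-5,-25,0],[-5,-25,0],[-5,-25,0],[-5,-25,0],[-5,-25,0]],"grip":[0,0,0,0,0,0,0,0,0,0]}' && python3 -m jog '{"rot":[[0,0,6.7],[0,0,0],[0,0,0]],"delta_pos":[[0,-25,0],[0,0,0],[0,0,0]],"grip":[0,0,0]}'; python3 - <<'E'
from h import *
a=np.radians(75.7+180)
goal((.392,-.2655,.071),(np.cos(a),np.sin(a),0),(0,0,-1))
s=r.sense();print(s['wrist_force'],s['moment'],s['gripper_width'])
c=cap('side','s2.png');t=cap('top','t2.png')
print(proj(c,s['tcp_pos']),proj(t,s['tcp_pos']))
E
```

```text
time_s: 17.17
tcp_pos: [0.442, 0.0098, 0.0919]
ee_rot: [[0.004, -1.0, 0.001], [-1.0, -0.004, 0.004], [-0.004, -0.001, -1.0]]
wrist_force: [0.7, -0.6, -2.2]
gripper_width: 0.411
time_s: 18.0
tcp_pos: [0.3888, -0.2362, 0.088]
ee_rot: [[0.937, -0.35, -0.007], [-0.35, -0.937, -0.001], [-0.007, 0.003, -1.0]]
wrist_force: [1.3, 0.3, -2.7]
gripper_width: 0.406
time_s: 18.25
tcp_pos: [0.3892, -0.261, 0.0879]
ee_rot: [[0.969, -0.248, -0.007], [-0.248, -0.969, -0.001], [-0.006, 0.003, -1.0]]
wrist_force: [0.5, -0.9, -2.3]
gripper_width: 0.407
rot [ 0.1 -0.4  0. ] 0.4 d [  2.8  -4.5 -16.9] 17.7 joints [-14.  18. -33.   0. -39.  89.] t 18.25
[ 0.48223455 -0.93532748 -2.28870354] [-0.06419468  0.22965114  0.00709827] 0.4072816992359492
[308.77173335 193.59937072] [266.96129479 222.11274599]
```

```bash
python3 -m jog '{"rot":[[0,0,0],[0,0,0],[0,0,0],[0,0,0],[0,0,0],[0,0,0]],"delta_pos":[[3,-4.5,-8],[0,0,-9],[15,-3.8,0],[15,-3.8,0],[13.6,-3.5,0],[0,0,0]],"grip":[0,0,0,0,0,0]}'; python3 - <<'E'
from h import *
c=cap('side','s3.png');t=cap('top','t3.png')
z=lambda i:cv2.resize(i[:,:,::-1],(400,600),interpolation=cv2.INTER_CUBIC)
print(r.sense()['tcp_pos'].round(4))
a=c['frame'][150:225,255:305]
b=t['frame'][165:225,255:295]
cv2.imwrite('pics/p1.png',np.hstack([z(a),z(b)]))
E
```

```text
time_s: 18.85
tcp_pos: [0.4404, -0.2762, 0.0715]
ee_rot: [[0.97, -0.242, -0.001], [-0.242, -0.97, -0.003], [-0.0, 0.004, -1.0]]
wrist_force: [0.2, -0.5, -3.5]
gripper_width: 0.409
[ 0.4372 -0.2753  0.0712]
```

View pics/p1.png

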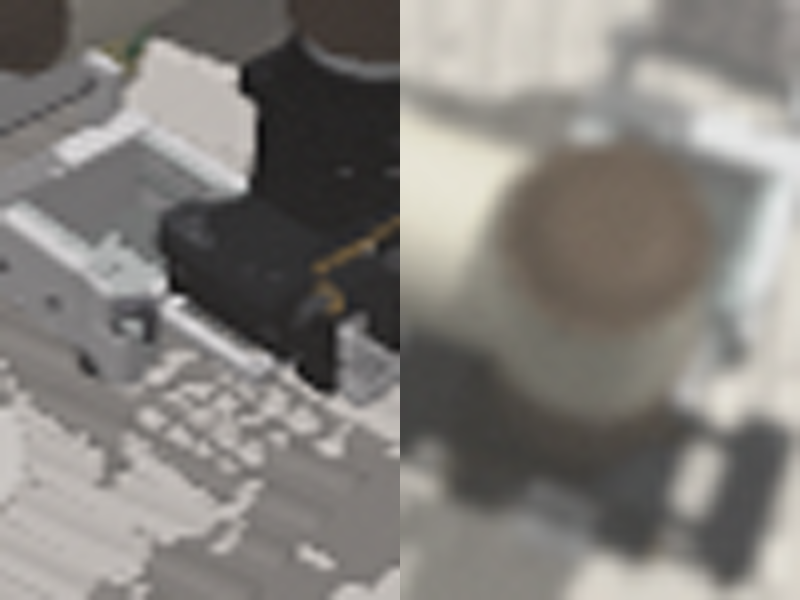

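```bash
python3 - <<'E'
from h import *
c=cap('side');T=r.sense()['tcp_pos'];R=r.sense()['ee_rot']
u=R[:,0];v=np.array([-u[1],u[0],0]);O=T+.063*u
print(T)
for n,x,px in(('front',.042,(275.6,187.5)),('rear',-.042,(288.75,195.6))):
    for z in(.045,.05,.055):
        p=O+x*u+.042*v;p[2]=z;print(n,z,proj(c,p).round(1),px)
    q=onz(c,*px,.05);print('meas',q.round(4),'dicer-ish u,v', ((q-O)@u).round(4),((q-O)@v).round(4))
# cheek front-left corner at z .058
for P in((150,268),(165,258)):
  q=onz(c,255+P[0]/8,150+P[1]/8,.058);print(q.round(4),((q-O)@u).round(4),((q-O)@v).round(4))
E
```

```text
[ 0.43655874 -0.27529348  0.07129746]
front 0.045 [271.3 187.5] (275.6, 187.5)
front 0.05 [271.3 186.5] (275.6, 187.5)
front 0.055 [271.3 185.4] (275.6, 187.5)
meas [ 0.5315 -0.264   0.05  ] dicer-ish u,v 0.0264 0.034
rear 0.045 [286.6 198. ] (288.75, 195.6)
rear 0.05 [286.6 196.9] (288.75, 195.6)
rear 0.055 [286.7 195.9] (288.75, 195.6)
meas [ 0.4648 -0.2508  0.05  ] dicer-ish u,v -0.0415 0.0306
[ 0.5455 -0.2723  0.058 ] 0.042 0.0295
[ 0.5438 -0.283   0.058 ] 0.043 0.0186
```

The side crop shows the grid entering with its left frame bar from (165,300) to (270,365), level with the mouth. I'll advance while watching the force.

```bash
python3 -m jog '{"rot":[[0,0,0],[0,0,0],[0,0,0]],"delta_pos":[[9.7,-2.5,0],[9.7,-2.5,0],[0,0,0]],"grip":[0,0,0]}' && python3 -m jog '{"rot":[[0,0,0],[0,0,0],[0,0,0]],"delta_pos":[[9.7,-2.5,0],[4.8,-1.2,0],[0,0,0]],"grip":[0,0,0]}'; python3 -m jog '{"rot":[[0,0,0],[0,0,0],[0,0,0]],"delta_pos":[[4.8,-1.2,0],[4.8,-1.3,0],[0,0,0]],"grip":[0,0,0]}'
```

```text
time_s: 19.25
tcp_pos: [0.4598, -0.2819, 0.0728]
ee_rot: [[0.97, -0.243, 0.001], [-0.243, -0.97, -0.004], [0.002, 0.004, -1.0]]
wrist_force: [0.8, -0.4, -1.1]
gripper_width: 0.406
time_s: 19.5
tcp_pos: [0.4732, -0.2853, 0.0725]
ee_rot: [[0.97, -0.243, -0.001], [-0.243, -0.97, -0.003], [-0.0, 0.003, -1.0]]
wrist_force: [0.2, -0.1, -1.8]
gripper_width: 0.4
time_s: 19.75
tcp_pos: [0.4822, -0.2877, 0.0725]
ee_rot: [[0.97, -0.243, -0.002], [-0.243, -0.97, -0.003], [-0.001, 0.003, -1.0]]
wrist_force: [0.2, -0.2, -2.0]
gripper_width: 0.406
```

```bash
python3 -m jog '{"rot":[[0,0,0],[0,0,0],[0,0,0],[0,0,0]],"delta_pos":[[4.8,-1.2,-1],[4.8,-1.3,0],[4.8,-1.2,0],[0,0,0]],"grip":[0,0,0,0]}' && python3 -m jog '{"rot":[[0,0,0],[0,0,0],[0,0,0]],"delta_pos":[[4.8,-1.2,0],[4.8,-1.2,0],[0,0,0]],"grip":[0,0,0]}'; python3 -m jog '{"rot":[[0,0,0],[0,0,0],[0,0,0]],"delta_pos":[[4.8,-1.2,0],[4.8,-1.3,0],[0,0,0]],"grip":[0,0,0]}'
```

```text
time_s: 20.08
tcp_pos: [0.4969, -0.2914, 0.0715]
ee_rot: [[0.97, -0.243, -0.001], [-0.243, -0.97, -0.003], [-0.001, 0.003, -1.0]]
wrist_force: [0.7, -0.1, -1.6]
gripper_width: 0.408
time_s: 20.33
tcp_pos: [0.5064, -0.2938, 0.0715]
ee_rot: [[0.97, -0.243, -0.002], [-0.243, -0.97, -0.003], [-0.001, 0.003, -1.0]]
wrist_force: [0.2, -0.0, -2.1]
gripper_width: 0.406
time_s: 20.58
tcp_pos: [0.516, -0.2963, 0.0715]
ee_rot: [[0.97, -0.243, -0.001], [-0.243, -0.97, -0.003], [-0.001, 0.003, -1.0]]
wrist_force: [0.1, -1.0, -3.3]
gripper_width: 0.404
```

```bash
python3 -m jog '{"rot":[[0,0,0],[0,0,0],[0,0,0],[0,0,0]],"delta_pos":[[4.8,-1.2,-0.5],[4.8,-1.2,-0.5],[2.9,-0.8,0],[0,0,0]],"grip":[0,0,0,0]}' && python3 -m jog '{"rot":[[0,0,0],[0,0,0],[0,0,0]],"delta_pos":[[1.9,-0.5,0],[1.9,-0.5,0],[0,0,0]],"grip":[0,0,0]}'; python3 -m jog '{"rot":[[0,0,0],[0,0,0],[0,0,0]],"delta_pos":[[1.9,-0.5,0],[1.9,-0.5,0],[0,0,0]],"grip":[0,0,0]}'
```

```text
time_s: 20.92
tcp_pos: [0.5238, -0.298, 0.0698]
ee_rot: [[0.97, -0.245, -0.012], [-0.245, -0.97, 0.001], [-0.012, 0.002, -1.0]]
wrist_force: [-7.2, 3.5, 4.3]
gripper_width: 0.408
time_s: 21.17
tcp_pos: [0.5241, -0.2981, 0.0697]
ee_rot: [[0.969, -0.245, -0.02], [-0.245, -0.97, 0.003], [-0.02, 0.002, -1.0]]
wrist_force: [-13.7, 5.9, 8.5]
gripper_width: 0.407
time_s: 21.42
tcp_pos: [0.5245, -0.2982, 0.0696]
ee_rot: [[0.969, -0.245, -0.028], [-0.245, -0.97, 0.006], [-0.028, 0.001, -1.0]]
wrist_force: [-19.2, 9.4, 14.8]
gripper_width: 0.407
```

Stopped by contact about 13 mm short of my longitudinal estimate, which was good to ±8 mm or so. I'll back off, realign and push again to see whether this is the end stop or a jam.

```bash
python3 -m jog '{"rot":[[0,0,0],[0,0,0],[0,0,0],[0,0,0]],"delta_pos":[[-4.8,1.2,0],[-4.8,1.2,0],[-1,0.2,0],[0,0,0]],"grip":[0,0,0,0]}' && python3 -m jog '{"rot":[[0,0,0],[0,0,0],[0,0,0],[0,0,0]],"delta_pos":[[0.4,1.5,1],[1.9,-0.5,0],[1.9,-0.5,0],[0,0,0]],"grip":[0,0,0,0]}' && python3 -m jog '{"rot":[[0,0,0],[0,0,0],[0,0,0],[0,0,0]],"delta_pos":[[1.9,-0.5,0],[1.9,-0.5,0],[1.9,-0.5,0],[0,0,0]],"grip":[0,0,0,0]}'; python3 -c "
from h import *
s=r.sense();u=np.array([.97,-.243,0]);v=np.array([.243,.97,0]);f=s['wrist_force'];print(f@u,f@v,f[2],s['moment'],s['tcp_pos'],s['tcp_pos']@u,s['tcp_pos']@v)"
```

```text
time_s: 21.75
tcp_pos: [0.5238, -0.2983, 0.0702]
ee_rot: [[0.97, -0.244, -0.004], [-0.244, -0.97, -0.002], [-0.003, 0.003, -1.0]]
wrist_force: [-2.2, 1.6, -1.6]
gripper_width: 0.405
time_s: 22.08
tcp_pos: [0.5247, -0.297, 0.0699]
ee_rot: [[0.969, -0.246, -0.013], [-0.246, -0.969, 0.001], [-0.013, 0.002, -1.0]]
wrist_force: [-7.9, 3.8, 1.8]
gripper_width: 0.403
time_s: 22.42
tcp_pos: [0.5252, -0.2971, 0.0696]
ee_rot: [[0.969, -0.246, -0.025], [-0.246, -0.969, 0.005], [-0.025, 0.001, -1.0]]
wrist_force: [-18.2, 7.5, 8.6]
gripper_width: 0.41
-19.44201031765266 2.824155523827799 8.606795080864059 [ 2.18961935  5.19412311 -0.08550426] [ 0.52520649 -0.29710849  0.06962755] 0.5816476545328055 -0.16057006262150858
```

Two separate pushes both stopped at u=0.5815±0.0003. A catch at the lips would be about 70 mm short, so this is the end stop. I'll relieve the preload, release and rise.

```bash
python3 -m jog '{"rot":[[0,0,0],[0,0,0],[0,0,0],[0,0,0],[0,0,0],[0,0,0],[0,0,0],[0,0,0],[0,0,0],[0,0,0]],"delta_pos":[[-3.4,0.8,0],[-3.4,0.8,0],[0,0,0],[0,0,0],[0,0,0],[0,0,0],[0,0,4],[0,0,15],[0,0,30],[0,0,30]],"grip":[0,0,0,50,50,50,50,50,50,50]}'; python3 -m jog '{"rot":[[0,0,0],[0,0,0],[0,0,0],[0,0,0]],"delta_pos":[[-20,5,30],[-25,5,30],[-25,5,0],[0,0,0]],"grip":[50,50,50,50]}'; python3 - <<'E'
from h import *
print(r.sense()['tcp_pos'],r.sense()['joints'].round(0))
u=np.array([.97,-.243,0]);v=np.array([.243,.97,0]);O=np.array([.5252,-.2971,0])+.063*u;O[2]=0
print(O)
for n in('side','top'):
    c=cap(n,n+'4.png');f=c['frame'];g=cv2.cvtColor(f,cv2.COLOR_RGB2GRAY)
    print(n)
    for vv in (.03,-.03,0.):
        print(vv,[int(cv2.getRectSubPix(g,(1,1),tuple(map(float,proj(c,O+a*u+vv*v+[0,0,.05]))))[0,0]) for a in np.arange(-.1,.061,.004)])
E
```

```text
time_s: 23.25
tcp_pos: [0.5275, -0.298, 0.151]
ee_rot: [[0.97, -0.243, -0.004], [-0.243, -0.97, -0.003], [-0.003, 0.003, -1.0]]
wrist_force: [1.3, -0.8, 0.1]
gripper_width: 0.5
time_s: 23.58
tcp_pos: [0.4551, -0.2825, 0.2137]
ee_rot: [[0.97, -0.245, 0.002], [-0.245, -0.97, -0.003], [0.003, 0.003, -1.0]]
wrist_force: [-0.5, 0.6, -1.6]
gripper_width: 0.5
[ 0.45505756 -0.28245686  0.21365181] [-14.  15. -15.   0. -60.  90.]
[ 0.58631  -0.312409  0.      ]
side
0.03 [137, 126, 127, 128, 125, 123, 117, 122, 172, 219, 175, 138, 114, 128, 173, 204, 180, 163, 133, 140, 154, 143, 121, 131, 144, 135, 128, 125, 116, 131, 124, 136, 152, 170, 167, 147, 129, 117, 126, 134, 135]
-0.03 [170, 172, 174, 176, 177, 172, 146, 147, 182, 174, 167, 149, 116, 121, 162, 205, 162, 129, 131, 132, 128, 128, 127, 129, 135, 141, 127, 126, 120, 126, 132, 133, 155, 191, 173, 124, 113, 142, 186, 204, 205]
0.0 [158, 131, 133, 174, 176, 157, 152, 152, 156, 170, 194, 204, 203, 203, 198, 200, 165, 131, 119, 130, 139, 136, 120, 120, 120, 123, 133, 127, 143, 143, 131, 127, 140, 186, 171, 112, 112, 132, 155, 141, 133]
top
0.03 [111, 97, 89, 85, 83, 80, 75, 70, 66, 65, 66, 67, 68, 70, 72, 73, 73, 74, 80, 90, 100, 106, 110, 112, 112, 112, 111, 111, 111, 111, 111, 108, 104, 101, 97, 95, 94, 94, 97, 100, 102]
-0.03 [136, 101, 86, 77, 73, 74, 74, 75, 79, 80, 80, 79, 80, 79, 77, 76, 74, 74, 75, 76, 77, 79, 84, 91, 102, 113, 123, 129, 132, 133, 134, 137, 139, 138, 137, 140, 146, 155, 162, 166, 167]
0.0 [181, 161, 137, 130, 134, 137, 117, 93, 74, 67, 65, 65, 68, 70, 71, 72, 73, 74, 79, 89, 100, 106, 111, 113, 114, 115, 114, 115, 116, 116, 116, 117, 117, 117, 116, 111, 106, 102, 100, 100, 100]
```

```bash
python3 - <<'E'
from h import *
u=np.array([.97,-.243,0]);v=np.array([.243,.97,0]);O=np.array([.5824,-.3114,0])
W=lambda x,y,z:O+x*u+y*v+[0,0,z]
c=cap('side');t=cap('top')
piv=(-.051,.052)
for a in(144,165,185,270):
    p=(piv[0]+.025*np.cos(np.radians(a)),piv[1]+.025*np.sin(np.radians(a)))
    print(a,'top',proj(c,W(*p,.073)).round(1),'bot',proj(c,W(*p,.05)).round(1),W(*p,.073).round(4),'T',proj(t,W(*p,.073)).round(1))
print('pivot',proj(c,W(*piv,.05)).round(1),'cheek L front outer',proj(c,W(-.042,.058,.058)).round(1),'inner flare',proj(c,W(-.042,.0505,.058)).round(1),'lip start',proj(c,W(-.032,.0445,.058)).round(1))
g=cv2.cvtColor(c['frame'],cv2.COLOR_RGB2GRAY)
print('cols',250,'..',292)
for y in range(170,204): print(y,' '.join(f'{int(q)//3:2d}' for q in g[y,252:290]))
E
```

```text
144 top [271.2 187.6] bot [271.1 192.4] [ 0.5295 -0.2294  0.073 ] T [262.9 194.1]
165 top [273.5 187.2] bot [273.4 192. ] [ 0.5237 -0.2364  0.073 ] T [264.3 195.4]
185 top [275.3 186.3] bot [275.2 191.1] [ 0.5209 -0.2446  0.073 ] T [265.9 196.1]
270 top [275.2 180.9] bot [275.1 185.6] [ 0.5395 -0.2728  0.073 ] T [272.1 193.1]
pivot [270.3 188.3] cheek L front outer [267.6 186.2] inner flare [269.1 185.4] lip start [268.5 183.5]
cols 250 .. 292
170 39 38 42 42 42 44 46 45 45 44 46 54 55 42 36 34 42 60 70 62 54 60 41 38 39 49 59 60 65 68 66 59 59 59 58 58 57 61
171 38 38 41 44 46 44 44 44 45 51 54 39 37 35 42 60 70 64 45 42 43 49 54 49 39 36 43 54 62 63 67 66 61 56 58 60 59 58
172 39 42 46 44 45 45 45 44 42 39 38 35 35 55 70 65 46 44 39 35 35 37 41 55 59 42 39 38 49 59 61 66 69 67 57 57 58 59
173 45 44 44 44 45 44 42 38 36 35 42 60 70 66 48 40 35 35 37 43 46 40 32 39 46 50 50 42 35 43 50 54 61 64 64 64 58 56
174 47 46 44 44 42 38 36 35 42 59 70 68 51 40 40 44 40 40 46 43 42 42 35 41 47 44 52 58 42 41 39 42 51 51 39 53 61 59
175 46 46 45 41 44 52 47 54 71 69 55 48 40 35 34 43 53 46 31 3
[... 2659 characters left out ...]
64 54 49 54 41 41 40 39 38 39 40 41 41 41 41 43 43 41 48 52 40 39 38 39 40 41 41 42 42 41 42 42 52 60 60 60 59
199 65 64 57 40 48 58 53 42 42 41 39 39 38 40 41 41 41 42 42 49 57 53 44 41 39 39 39 40 41 41 41 41 41 50 60 60 60 60
200 66 65 54 43 51 60 53 42 43 43 42 41 40 39 39 40 41 41 40 50 60 57 52 42 43 41 40 39 39 40 41 41 40 41 50 59 58 59
201 53 50 57 64 63 61 61 55 41 43 43 43 42 41 40 39 40 40 40 41 51 61 59 54 43 43 43 42 40 39 38 38 39 49 61 61 61 59
202 57 63 64 65 63 56 57 61 60 55 40 43 43 43 43 42 41 39 37 45 58 62 61 61 55 41 43 43 43 49 59 61 61 59 58 62 61 61
203 64 64 64 65 65 63 60 59 58 61 55 39 41 42 43 43 43 42 50 61 59 56 58 62 62 55 40 41 42 49 57 58 59 60 59 58 61 61
```

Cheek front corner matches the derived pose to about 1 px, so the dicer pose is consistent. Next I'll grip the latch pin.

```bash
python3 -m jog '{"rot":[[0,0,0],[0,0,0],[0,0,0],[0,0,0],[0,0,0],[0,0,0],[0,0,0],[0,0,0],[0,0,0]],"delta_pos":[[25,18,0],[25,18,-20],[24,17,-30],[0,0,-30],[0,0,-20],[0,0,-15],[0,0,-10],[0,0,-6],[0,0,0]],"grip":[50,50,50,50,50,50,50,50,50]}' && python3 -m jog '{"rot":[[0,0,0],[0,0,0],[0,0,0],[0,0,0],[0,0,0],[0,0,0],[0,0,0],[0,0,0],[0,0,0],[0,0,0]],"delta_pos":[[0,0,0],[0,0,0],[0,0,0],[0,0,0],[0,0,0],[0,0,0],[0,0,0],[0,0,0],[0,0,0],[0,0,0]],"grip":[0,0,0,0,0,0,0,0,0,0]}'
```

```text
time_s: 24.53
tcp_pos: [0.5309, -0.23, 0.078]
ee_rot: [[0.97, -0.244, -0.006], [-0.244, -0.97, -0.002], [-0.005, 0.003, -1.0]]
wrist_force: [-0.4, -0.8, -0.9]
gripper_width: 0.5
time_s: 25.37
tcp_pos: [0.5318, -0.2305, 0.0803]
ee_rot: [[0.97, -0.243, -0.001], [-0.243, -0.97, -0.003], [-0.0, 0.004, -1.0]]
wrist_force: [0.3, -3.0, 2.8]
gripper_width: 0.103
```

```bash
python3 -c "
import numpy as np
a=np.radians(144-14.1+np.arange(0,15)*9);p=25*np.stack([np.cos(a),np.sin(a)],1);print(np.diff(p,axis=0).round(1).tolist())"
```

```text
[[-2.8, -2.7], [-2.3, -3.1], [-1.8, -3.5], [-1.3, -3.7], [-0.7, -3.9], [-0.0, -3.9], [0.6, -3.9], [1.2, -3.7], [1.7, -3.5], [2.3, -3.2], [2.7, -2.8], [3.1, -2.3], [3.5, -1.8], [3.7, -1.3]]
```

```bash
python3 -m jog '{"rot":[[0,0,0],[0,0,0],[0,0,0],[0,0,0],[0,0,0],[0,0,0],[0,0,0],[0,0,0]],"delta_pos":[[-2.8,-2.7,0],[-2.3,-3.1,0],[-1.8,-3.5,0],[-1.3,-3.7,0],[-0.7,-3.9,0],[0,-3.9,0],[0.6,-3.9,0],[0,0,0]],"grip":[0,0,0,0,0,0,0,0]}' && python3 -m jog '{"rot":[[0,0,0],[0,0,0],[0,0,0],[0,0,0],[0,0,0],[0,0,0]],"delta_pos":[[1.2,-3.7,0],[1.7,-3.5,0],[2.3,-3.2,0],[2.7,-2.8,0],[3.1,-2.3,0],[0,0,0]],"grip":[0,0,0,0,0,0]}' && python3 -m jog '{"rot":[[0,0,0],[0,0,0],[0,0,0],[0,0,0]],"delta_pos":[[3.5,-1.8,0],[3.7,-1.3,0],[3,-0.7,0],[0,0,0]],"grip":[0,0,0,0]}'
```

```text
time_s: 26.03
tcp_pos: [0.5215, -0.2534, 0.0801]
ee_rot: [[0.97, -0.243, -0.006], [-0.243, -0.97, -0.0], [-0.006, 0.002, -1.0]]
wrist_force: [-2.2, 5.0, 9.4]
gripper_width: 0.099
time_s: 26.53
tcp_pos: [0.5328, -0.2689, 0.08]
ee_rot: [[0.97, -0.243, -0.006], [-0.243, -0.97, -0.0], [-0.006, 0.002, -1.0]]
wrist_force: [-2.6, 5.2, 8.7]
gripper_width: 0.103
time_s: 26.87
tcp_pos: [0.5421, -0.2735, 0.08]
ee_rot: [[0.97, -0.243, -0.008], [-0.243, -0.97, -0.001], [-0.007, 0.003, -1.0]]
wrist_force: [-3.8, 1.7, 7.9]
gripper_width: 0.104
```

Pin displacement of 44.7 mm matches the 126° chord of 44.6 mm. I'll press a bit more to confirm it's against the stop.

```bash
python3 -m jog '{"rot":[[0,0,0],[0,0,0],[0,0,0],[0,0,0]],"delta_pos":[[2,-0.3,0],[2,-0.3,0],[0,0,0],[0,0,0]],"grip":[0,0,0,0]}'&& python3 -m jog '{"rot":[[0,0,0],[0,0,0],[0,0,0]],"delta_pos":[[2,-0.3,0],[0,0,0],[0,0,0]],"grip":[0,0,0]}'
```

```text
time_s: 27.2
tcp_pos: [0.545, -0.2743, 0.0799]
ee_rot: [[0.97, -0.244, -0.01], [-0.244, -0.97, -0.001], [-0.009, 0.003, -1.0]]
wrist_force: [-5.2, 0.2, 8.6]
gripper_width: 0.102
time_s: 27.45
tcp_pos: [0.5453, -0.2744, 0.0799]
ee_rot: [[0.97, -0.244, -0.014], [-0.244, -0.97, -0.0], [-0.013, 0.003, -1.0]]
wrist_force: [-7.8, 0.7, 11.1]
gripper_width: 0.106
```

```bash
python3 -m jog '{"rot":[[0,0,0],[0,0,0],[0,0,0],[0,0,0]],"delta_pos":[[2.5,-0.6,0],[2.5,-0.6,0],[0,0,0],[0,0,0]],"grip":[0,0,0,0]}'
```

```text
time_s: 27.78
tcp_pos: [0.5457, -0.2746, 0.0796]
ee_rot: [[0.969, -0.245, -0.024], [-0.245, -0.969, 0.003], [-0.024, 0.003, -1.0]]
wrist_force: [-16.3, 3.6, 18.5]
gripper_width: 0.106
```

```bash
python3 -m jog '{"rot":[[0,0,0],[0,0,0],[0,0,0],[0,0,0],[0,0,0],[0,0,0],[0,0,0],[0,0,0],[0,0,0],[0,0,0]],"delta_pos":[[-3,0.7,0],[-2.5,0.6,0],[0,0,0],[0,0,0],[0,0,0],[0,0,0],[0,0,5],[0,0,15],[0,0,30],[0,0,30]],"grip":[0,0,0,30,30,30,30,30,30,30]}'; python3 -m jog '{"rot":[[0,0,0],[0,0,0],[0,0,0],[0,0,0],[0,0,0],[0,0,0]],"delta_pos":[[-30,10,30],[-35,20,30],[-35,20,10],[-30,20,0],[-20,20,0],[0,0,0]],"grip":[30,30,30,30,30,30]}'; python3 - <<'E'
from h import *
u=np.array([.97,-.243,0]);v=np.array([.243,.97,0]);O=np.array([.5824,-.3114,0])
W=lambda x,y,z:O+x*u+y*v+[0,0,z]
c=cap('side','s9.png');g=cv2.cvtColor(c['frame'],cv2.COLOR_RGB2GRAY);g0=cv2.cvtColor(cv2.imread('pics/side4.png'),cv2.COLOR_BGR2GRAY)
for a in(144,270,280):
    p=(-.051+.025*np.cos(np.radians(a)),.052+.025*np.sin(np.radians(a)))
    print(a,'pin top',proj(c,W(*p,.073)).round(1),'bot',proj(c,W(*p,.05)).round(1))
for y in range(174,196): print(y,' '.join(f'{int(q)//3:2d}' for q in g[y,264:292]))
for a in np.arange(-.1,.061,.004):
    pass
for vv in(.03,-.03,0.): print(vv,[int(g[tuple(np.round(proj(c,W(a,vv,.05)))[::-1].astype(int))]) for a in np.arange(-.1,.061,.004)])
# other cutters & glass regions changed vs start?
s0=cv2.imread('pics/side0.png').astype(int);d=np.abs(s0-c['frame'][:,:,::-1]).max(2)
print('glass diff',(d[180:245,130:215]>40).sum())
E
```

```text
time_s: 28.62
tcp_pos: [0.5491, -0.2745, 0.1593]
ee_rot: [[0.97, -0.244, -0.006], [-0.244, -0.97, -0.002], [-0.005, 0.003, -1.0]]
wrist_force: [0.4, 0.4, 0.2]
gripper_width: 0.297
time_s: 29.12
tcp_pos: [0.4027, -0.1865, 0.2237]
ee_rot: [[0.97, -0.243, -0.003], [-0.243, -0.97, -0.001], [-0.003, 0.001, -1.0]]
wrist_force: [-0.0, 1.1, -0.7]
gripper_width: 0.299
144 pin top [271.2 187.6] bot [271.1 192.4]
270 pin top [275.2 180.9] bot [275.1 185.6]
280 pin top [274.4 180.4] bot [274.2 185.1]
174 51 40 39 43 39 40 45 43 43 41 35 41 46 44 52 58 42 41 40 36 29 17 12 13 13 36 47 30
175 40 35 34 43 52 46 31 32 34 43 49 39 31 33 39 45 46 46 45 37 33 34 28 10 17 35 44 32
176 42 47 46 40 33 40 44 42 39 32 36 42 43 39 35 38 44 50 56 43 39 37 42 39 36 46 49 33
177 42 39 43 35 34 35 34 41 45 30 33 34 43 52 45 30 35 40 43 43 38 42 52 42 41 47 47 21
178 30 31 36 42 45 42 39 31 38 42 47 46 40 34 39 44 40 41 60 68 59 40 37 37 41 46 46 18
179 45 34 40 46 45 43 36 34 40 46 46 44 35 32 32 44 61 70 69 52 38 39 44 39 36 45 47 23
180 57 56 44 30 32 36 46 47 32 32 33 36 42 47 59 72 69 56 51 38 32 33 54 62 38
[... 1272 characters left out ...]
 39 41 42 42 42 42 42 42 50 60 62 61 61 61 60 58 56 56 57
0.03 [156, 124, 126, 126, 128, 119, 123, 112, 112, 165, 137, 96, 87, 155, 124, 124, 213, 178, 143, 143, 149, 160, 138, 124, 134, 134, 103, 136, 136, 110, 158, 98, 136, 159, 159, 161, 141, 141, 114, 125, 134]
-0.03 [174, 170, 167, 172, 172, 178, 175, 130, 130, 198, 168, 186, 163, 118, 115, 179, 206, 180, 130, 120, 132, 114, 136, 118, 132, 132, 140, 117, 117, 124, 112, 149, 129, 186, 186, 210, 103, 103, 161, 199, 199]
0.0 [171, 146, 146, 129, 167, 163, 163, 150, 151, 159, 159, 206, 203, 202, 205, 190, 180, 180, 128, 109, 132, 138, 127, 127, 135, 124, 128, 134, 120, 139, 156, 131, 131, 145, 199, 163, 106, 106, 118, 161, 131]
glass diff 0
```

```bash
python3 -c "
from station import finish_job
print(finish_job())"
```

```text
the job is handed in; nothing more can be done
None
```

The coarse grid is in the dicer with the latch shut, and I handed the job in at about 29 s of the 69 s allowed. I took the middle cutter from the tub, laid it flat on the drainer and let go. I then gripped it by its tab, slid it in to a hard stop and swung the latch by its pin.

**Checks that passed**
- **Right cutter:** the lifted cutter showed the 4×4 openings of the coarse grid.
- **Grid home:** two separate pushes stopped at the same point to within 0.5 mm. In the last picture its frame bars lie within about 2 mm of centred on the pose I derived for the dicer, which itself came from that stop.
- **Latch shut:** it took rising force (up to 16 N) with almost no movement. In the last picture the pin is within about 1 px of its predicted shut position.
- **Glass:** the picture area round it is unchanged from the start.

**What went wrong or disagreed**
- **Wrist limit:** my first move ran the last joint to its limit, and I had to turn it back.
- **Empty grasp:** I lifted once before the jaws had closed; the second try held.
- **Stop position:** the grid stopped about 13 mm before my first camera estimate of home. I judged this an error in my estimate, because the cheek's front corner then fitted to about 1 px.
- **Latch travel:** the measured travel came out a few degrees over 2.2 rad, probably from the pin slipping in the jaws.
- **Not checked at the end:** I did not measure the other two cutters again. They were never gripped and stood in the tub in the last pictures I viewed of it.

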